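# Refill the bedside hair-pin dispenser

## Robot

A 6-joint arm with a two-finger parallel gripper is mounted at the origin on the work surface. World frame = base frame: x ahead of the robot, y to its left, z up, the work surface at z = 0. Lengths are in mm, angles in rad, forces in N, time in s.
With the tool pointing down it reaches from about 400 to 925 mm from the base axis. Payload 12.5 kg.
Tool frame: the origin (TCP) lies at the very end of the fingers, on their centre line; the grasp point (between the pads) lies 19 mm behind it; x points along the fingers, y is the direction in which the jaws open and shut, and the axes are right-handed (so a half turn about x gives the same grasp; the last joint's range is limited). The gripper opens to 95 mm and grips with 3 to 60 N. Pads are 20 mm wide; open, the fingers measure 119 mm over their backs; the gripper's body (75 mm by 180 mm) begins 59 mm behind the grasp point.
Start: joints at [1.171, 0.491, 1.559, -0, 1.092, -0.106], TCP at [180.978, 598.242, 214.661] pointing down, gripper open.
Joint ranges: [-3.1, 3.1], [-0.84, 2.19], [0.05, 2.79], [-1.13, 4.28], [0.06, 2.93], [-2.69, 2.69]. Speed limits (rad/s): [2.22, 2.22, 2.79, 3.14, 3.14, 3.14].

## Interface

Orientations are given as [roll, pitch, yaw] about the fixed x, y, z axes, in that order (R = Rz(yaw) Ry(pitch) Rx(roll)).
In Python, from cell import * gives the robot as it stands.
- The arm moves only by the tool step_arm, never from a script. Its argument "steps" is a list of rows, each a list of 4 numbers: the shift along the tool's x, y, z in units of 50 mm (1.0 is 50 mm), then the turn about the tool's x in units of 8 degrees (1.0 is 8 degrees). A call has 1 to 20 rows; each row shifts and turns the commanded pose from where the row before left it, along the tool's axes as they then stand; what a row does not reach is not made up. A row lasts 1/8 s, in which the tool goes at most 62.5 mm and 10.7 degrees, less where a joint would pass 70% of its speed; a pose out of reach is approached as far as the arm can. A call is refused whole if a number of a shift passes 1 or a number of a turn 1, either way. A call with a gripper value outside its range is refused whole. "jaw" is the closure, from 0 (fully open) to 1 (shut), set as the call begins (left out, the last holds). The fingers move at their own pace and stop on an object; the grip force is fixed at half the most. Time passes only in rows, so rows that do not move let the fingers close. It gives the time, the measured TCP pose, the force and the opening at its end, in the units of the state.
- state(): the state, without advancing time (a new reading comes with each control period).
- read_camera(name): name is "scene" or "top" or "wrist"; returns the picture (400x640x3 uint8, red, green, blue); there is no depth.
- camera_info(name): a dict with "mtx" (3x3 intrinsics, pixels), "k1" (the pictures are not rectified: a ray, as slopes to the right and down, at radius r is drawn at 1 + k1 r^2 times it, then the intrinsics apply), "eye" and "attitude" of the camera in the world; the wrist camera has in their place "hand_eye" (4x4, takes a point from camera to tool coordinates, whose origin is the TCP and whose axes are the tool frame's). Camera axes: x right, y down, z forward; pixel columns grow to the right and rows downward; lengths in mm; the calibration is good to about 2 mm. A picture is of the moment at which its call begins: read the wrist's pose just before it. camera_info takes no time and is no camera call.
- job_done(): hands the job in, once; it reports no verdict.
The state is a dict: "t": time; "joints": joint angles; "qvel": joint speeds; "tau": joint torques, N m; "eef_pos": TCP position; "tcp_rot": TCP orientation; "ft_force": force on the tool from outside, world axes, zero at the start; "moment": the same for the moment, N m; "opening": opening from 0.0 (shut) to 1.0 (fully open).
Only numpy, scipy, OpenCV 4.12 (cv2) and the standard library are available. Lean on these libraries where they do the work, as an engineer would, in place of code of your own. Each camera call takes 0.05 s, during which the arm holds its last target.

## Task

Refill the hair-pin dispenser on the cane stool with the brass-coloured strip of pins: first stand the strip upright in the open channel, between the red spring follower and the pulled-out blue rail, then push the blue rail fully home so that it presses the strip against the follower. Leave the black strip where it is.

Things in the scene. Friction and masses are not known exactly. Their poses are not given: they have to be found in the camera images.
- brass_strip: Brass-coloured rigid strip of hair pins set side by side like staples, upright and loose on the stool top (140 mm above the work surface): 60 mm long (x), 24 mm wide (y), 46 mm tall (z), 60 g; either end may lead. Origin: centre of the underside.
- black_strip: Unwanted black strip, same shape, size and origin, loose on the stool. Also on the stool: steel glass and green bowl of pins at the far corners, yellow tube box near right, spectacle holder near left, orange lamp 200 mm tall on the left edge.
- dispenser: White, fixed to the stool. Origin: underside, on the channel's centre line; +x along the channel to the red follower, z up. Channel floor at z 12 mm, walls 34 mm apart, flared lips 55 mm apart ending at z 35. Follower: top z 43, face at x 30 at rest, yields 16 mm to +x (spring 1-2 N); end cover behind it, top z 48. Base plate x -125 to 80, 66 wide, 12 thick. Open bay: x -18 minus rail value to 30.
- rail (a joint): How far the blue rail is out, m: 0 home at its stop, 0.045 fully out; starts 0.038-0.045. Pushed along dispenser +x it closes, against 6 N friction plus up to 2 N spring; stays where left. In dispenser axes its inner face is at x = -18 mm minus this value (top z 35); its upright push tab (44 mm wide, 12 thick, z 14 to 62 mm) has its outer face at x = -72 mm minus this value.

How it is judged (in metres and radians):
On the way:
1. the brass strip stands upright on the channel floor, in line with the channel, with the rail still pulled out (z of brass_strip in the frame of dispenser between 0.008 and 0.016 m and y of brass_strip in the frame of dispenser between -0.01 and 0.01 m and x of brass_strip in the frame of dispenser between -0.036 and 0.006 m and angle between the x axis of brass_strip and the x axis of dispenser, either way round below 0.25 rad and angle between brass_strip's own z axis and vertical below 0.17 rad and value of joint rail above 0.02 m), for 0.2 s.
At the end, for the whole second after the job is handed in: Rail home within 6 mm; brass strip at rest on the channel floor (4 mm), within 10 mm of the centre line, 14 degrees of the channel's direction and 10 degrees of upright, pressed forward against the follower (strip centre 5 to 20 mm past the dispenser's origin) (value of joint rail below 0.006 m and x of brass_strip in the frame of dispenser between 0.005 and 0.02 m and y of brass_strip in the frame of dispenser between -0.01 and 0.01 m and z of brass_strip in the frame of dispenser between 0.008 and 0.016 m and angle between the x axis of brass_strip and the x axis of dispenser, either way round below 0.25 rad and angle between brass_strip's own z axis and vertical below 0.17 rad and linear speed of brass_strip below 0.02 m/s); the robot touches nothing.
It fails at once if the black strip is moved more than 30 mm (distance of black_strip from where it was at the start of the episode above 0.03 m).
It also fails if it takes over 40 s, if anything falls off the work surface, if the arm or the gripper's body presses on something with over 40 N, if the wrist force passes 120 N, or if a joint passes its speed limit or range.

## Working session

There is one attempt and no reset: what is moved stays moved. The work goes in short steps, Python scripts to look and compute and a tool call to move; the robot and the scene stay as the last step left them, time stands still between calls to the robot, and variables do not carry over. Pictures are saved under pics/ and viewed, and the job is handed in when it is done.

Besides the shell and the picture viewer there is one more tool, called after ">>>" as name([rows], argument=value, ...), one row to a line, values as JSON. step_arm: Moves the arm, as the interface text tells. Its arguments: {"type":"object","properties":{"steps":{"type":"array","items":{"type":"array","items":{"type":"number"}}},"jaw":{"type":"number"}},"required":["steps"]}

```bash
ls; mkdir -p pics
python3 - <<'E'
from cell import *
import cv2
print(state())
for n in ("scene","top","wrist"):
    im=read_camera(n); cv2.imwrite(f"pics/a_{n}.png",im[:,:,::-1]); print(n,camera_info(n))
E
```

```text
pics
{'t': 0.0, 'joints': array([ 1.17139231e+00,  4.91572622e-01,  1.55947052e+00,  1.57478489e-05,
        1.09169092e+00, -1.05584929e-01]), 'qvel': array([ 0.0014027 ,  0.0002145 , -0.00207289,  0.00148519,  0.00034723,
        0.00128553]), 'tau': array([-3.21597417e-04, -6.12654161e+01, -2.58187509e+01,  6.92765415e-02,
        4.82253497e-02, -7.85105476e-05]), 'eef_pos': array([180.87334775, 597.99297304, 214.04637642]), 'tcp_rot': array([-1.68861678,  1.56965483, -1.98244314]), 'ft_force': array([ 0.33896049, -0.37094185,  0.58133129]), 'moment': array([-0.00753035,  0.00745747, -0.0156411 ]), 'opening': 0.9980547936460378}
scene {'mtx': array([[380.49916515,   0.        , 322.51570625],
       [  0.        , 380.49916515, 201.80568726],
       [  0.        ,   0.        ,   1.        ]]), 'k1': -0.034376336161179945, 'eye': array([997.84044825,  85.39022217, 627.47061841]), 'attitude': array([-2.3305873 , -0.01168337,  1.83065536])}
top {'mtx': array([[414.33053303,   0.        , 314.66698351],
       [  0.        , 414.33053303, 207.68874524],
       [  0.        ,   0.        ,   1.        ]]), 'k1': -0.08641809221648254, 'eye': array([477.96216142, -17.91787574, 831.4634044 ]), 'attitude': array([-3.06688877,  0.010832  , -1.58190133])}
wrist {'mtx': array([[295.67926581,   0.        , 322.1689817 ],
       [  0.        , 295.67926581, 198.22277725],
       [  0.        ,   0.        ,   1.        ]]), 'k1': -0.03878667962523196, 'hand_eye': array([[ 5.57462943e-04, -2.81271141e-01,  9.59628175e-01,
        -1.69398803e+02],
       [ 9.99999080e-01,  1.34374133e-03, -1.87058673e-04,
        -2.21861455e-01],
       [-1.23687783e-03,  9.59627396e-01,  2.81271631e-01,
        -7.96423207e+01],
       [ 0.00000000e+00,  0.00000000e+00,  0.00000000e+00,
         1.00000000e+00]])}
```

View pics/a_scene.png

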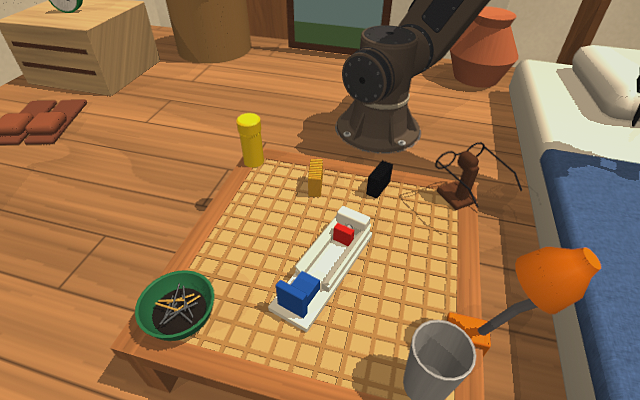

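View pics/a_top.png

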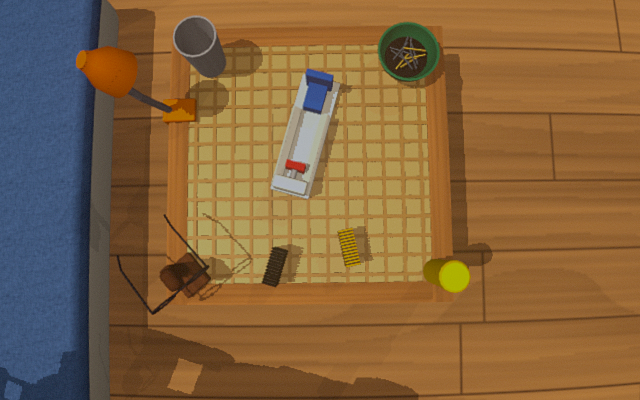

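Run:
```python
import cv2
im=cv2.imread("pics/a_top.png")
cv2.imwrite("pics/a_topcrop.png",cv2.resize(im[130:320,200:460],None,fx=3,fy=3,interpolation=cv2.INTER_CUBIC))
im=cv2.imread("pics/a_scene.png")
cv2.imwrite("pics/a_scenecrop.png",cv2.resize(im[150:350,200:460],None,fx=3,fy=3,interpolation=cv2.INTER_CUBIC))
```

```text
(no output)
```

View pics/a_topcrop.png

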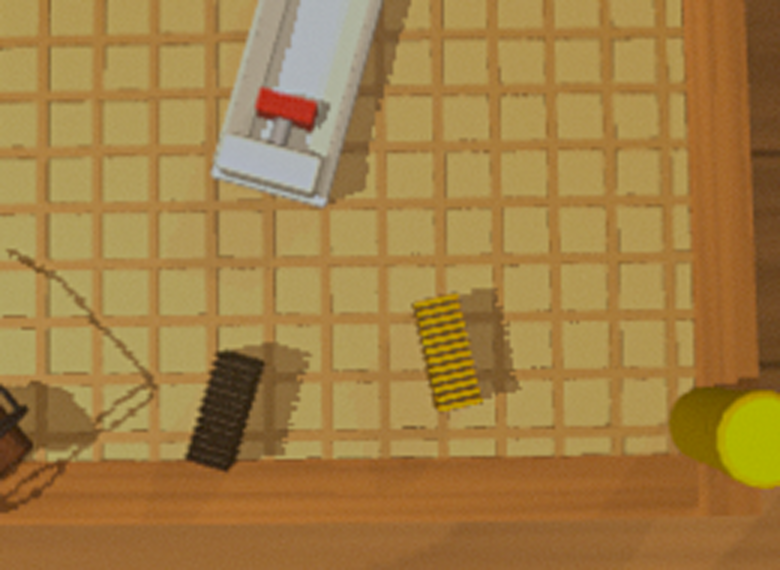

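View pics/a_scenecrop.png

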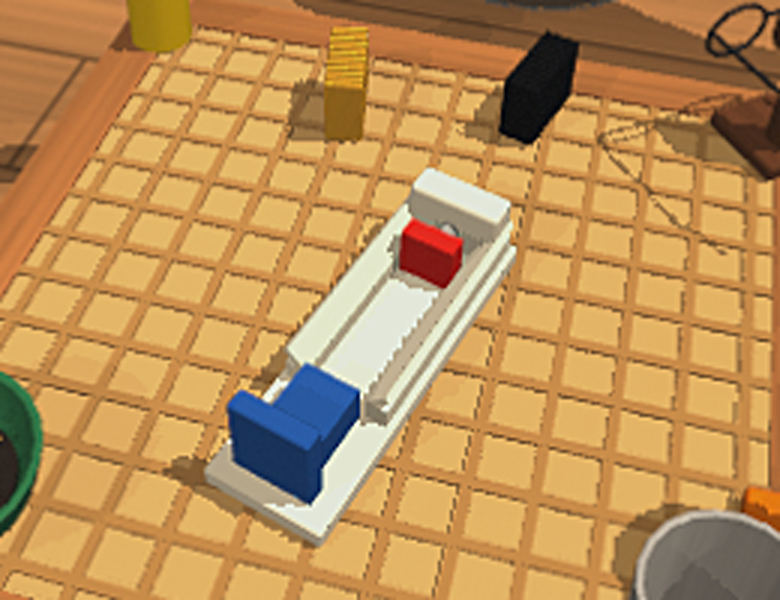

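Run:
```python
import cv2
im=cv2.imread("pics/a_top.png")
cv2.imwrite("pics/b_disp.png",cv2.resize(im[60:205,255:360],None,fx=4,fy=4,interpolation=cv2.INTER_CUBIC))
cv2.imwrite("pics/b_strip.png",cv2.resize(im[215:285,320:380],None,fx=8,fy=8,interpolation=cv2.INTER_CUBIC))
```

```text
(no output)
```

View pics/b_disp.png

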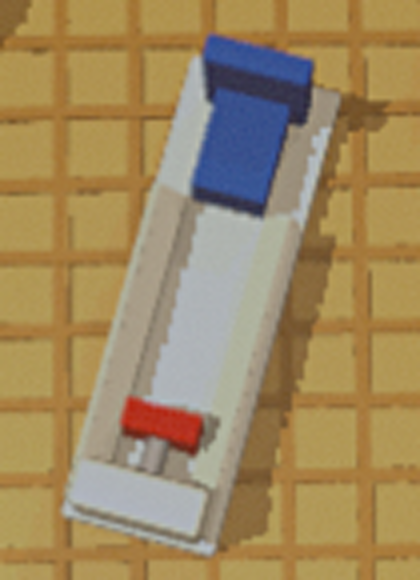

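View pics/b_strip.png

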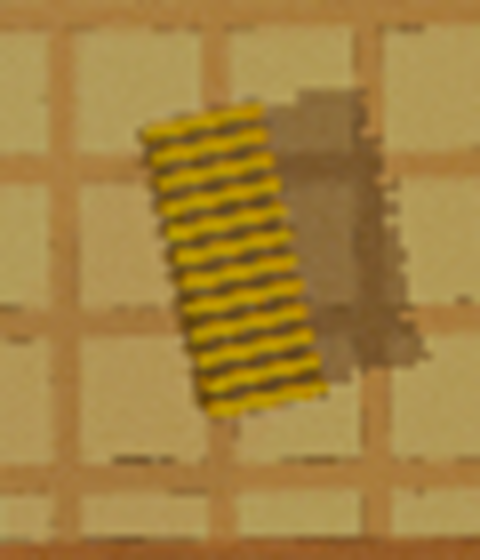

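```bash
cat > h.py <<'E'
import numpy as np, cv2
from scipy.spatial.transform import Rotation as Ro
from scipy.optimize import least_squares
from cell import *
def camT(n,st=None):
    c=camera_info(n)
    if n=="wrist":
        T=np.eye(4);T[:3,:3]=Ro.from_euler('xyz',st['tcp_rot']).as_matrix();T[:3,3]=st['eef_pos']
        T=T@c['hand_eye']; return c,T[:3,:3],T[:3,3]
    return c,Ro.from_euler('xyz',c['attitude']).as_matrix(),c['eye']
def proj(n,P,st=None):
    c,R,e=camT(n,st); p=(np.atleast_2d(P)-e)@R; s=p[:,:2]/p[:,2:]
    s=s*(1+c['k1']*(s**2).sum(1,keepdims=True)); M=c['mtx']
    return s*[M[0,0],M[1,1]]+M[:2,2]
def ray(n,uv,z,st=None):
    c,R,e=camT(n,st);M=c['mtx'];d=(np.atleast_2d(uv)-M[:2,2])/[M[0,0],M[1,1]]
    s=d.copy()
    for _ in range(20): s=d/(1+c['k1']*(s**2).sum(1,keepdims=True))
    w=np.c_[s,np.ones(len(s))]@R.T
    return e+w*((z-e[2])/w[:,2])[:,None]
def pose(x,y,z,a,L):
    c,s=np.cos(a),np.sin(a);L=np.atleast_2d(L)
    return np.c_[x+c*L[:,0]-s*L[:,1],y+s*L[:,0]+c*L[:,1],z+L[:,2]]
E
cat > fit1.py <<'E'
from h import *
uv=np.array([(142,130),(262,104),(327,390),(208,416)])/8+[320,215]
P=ray("top",uv,186); print(P.round(1)); print("edges",[np.linalg.norm(P[i]-P[(i+1)%4]).round(1) for i in range(4)])
c=P.mean(0); d=P[0]-P[3]+P[1]-P[2]; print("brass c",c,"yaw",np.degrees(np.arctan2(d[1],d[0])))
# dispenser: (cam, pixel, local as fn of rail)
S=lambda x,y:(x/3+200,y/3+150)
T=lambda x,y:(x/4+255,y/4+60)
obs=[("top",T(208,36),lambda r:(-72-r,-22,62)),("top",T(313,62),lambda r:(-72-r,22,62)),
("top",T(127,396),lambda r:(30,-16,43)),("top",T(204,416),lambda r:(30,16,43)),
("top",T(340,95),lambda r:(-125,33,12)),("top",T(195,57),lambda r:(-125,-33,12)),
("top",T(62,512),lambda r:(80,-33,12)),("top",T(215,553),lambda r:(80,33,12)),
("top",T(194,187),lambda r:(-18-r,-16,35)),("top",T(265,205),lambda r:(-18-r,16,35)),
("scene",S(207,472),lambda r:(-125,33,12)),("scene",S(321,536),lambda r:(-125,-33,12)),
("scene",S(232,395),lambda r:(-72-r,22,62)),("scene",S(310,443),lambda r:(-72-r,-22,62)),
]
def res(p):
    o=[]
    for n,u,f in obs: o.append(proj(n,pose(p[0],p[1],140,p[2],f(p[3])))[0]-u)
    return np.array(o).ravel()
q=least_squares(res,[500,0,3.3,42],loss='soft_l1',x_scale=[10,10,.1,10])
print("disp",q.x,np.degrees(q.x[2]));print(q.fun.reshape(-1,2).round(1))
E
python3 fit1.py
```

```text
[[489.2 -47.  186. ]
 [493.9 -70.4 186. ]
 [438.4 -82.1 186. ]
 [433.7 -58.9 186. ]]
edges [np.float64(23.9), np.float64(56.7), np.float64(23.6), np.float64(56.7)]
brass c [463.810834  -64.5888619 186.       ] yaw 12.035034989913003
disp [629.11613082   8.41371167   2.86436953  41.9733144 ] 164.1162849514308
[[-0.2  0.1]
 [ 0.5  0.5]
 [ 0.  -0. ]
 [ 0.2  0.2]
 [ 0.7 -0.7]
 [-0.6 -0.9]
 [-0.3  0.7]
 [-0.1  0.9]
 [-1.5  0.6]
 [-0.2  1. ]
 [-1.5 -0.9]
 [ 0.1  0.3]
 [-1.5  2.2]
 [ 0.4  1.2]]
```

```bash
cat > w.py <<'E'
from h import *
def rel(target,ydir_deg,st=None):
    st=st or state(); R=Ro.from_euler('xyz',st['tcp_rot']).as_matrix()
    ya=np.degrees(np.arctan2(R[1,1],R[0,1]))
    d=(ydir_deg-ya+90)%180-90   # desired world ccw
    print("tool x",R[:,0].round(3),"y ang",ya.round(2)," turn(tool x, units of 8deg) ",(-d/8).round(3))
    print("shift units of 50 (tool xyz):",(R.T@(np.array(target)-st['eef_pos'])/50).round(3),"J6",st['joints'][5].round(3))
if __name__=="__main__":
    import sys
    a=list(map(float,sys.argv[1:])); rel(a[:3],a[3])
E
python3 w.py 463.8 -64.6 250 102
python3 -c "
from h import *
print(ray('top',[[454,276]],250),ray('top',[[432,272]],140), ray('top',[[275,267]],186))"
```

```text
tool x [-0.    -0.001 -1.   ] y ang 73.17  turn(tool x, units of 8deg)  -3.604
shift units of 50 (tool xyz): [ -0.708 -11.048   9.253] J6 -0.106
[[ 423.16106475 -206.43306451  250.        ]] [[ 420.13314349 -205.10441269  140.        ]] [[434.821142    51.09578811 186.        ]]
```

>>> step_arm([
  [-0.3, -0.5, 0.8, 0],
  [-0.3, -0.5, 0.8, 0],
  [-0.3, -0.5, 0.8, 0],
  [-0.3, -0.5, 0.8, 0],
  [-0.3, -0.5, 0.8, 0],
  [-0.3, -0.5, 0.8, 0],
  [-0.3, -0.5, 0.8, 0],
  [-0.3, -0.5, 0.8, 0],
  [0, -0.88, 0.356, 0],
  [0, -0.88, 0.356, 0],
  [0, -0.88, 0.356, 0],
  [0, -0.88, 0.356, 0],
  [0, -0.88, 0.356, 0],
  [0, -0.88, 0.356, 0],
  [0, -0.88, 0.356, 0],
  [0, -0.88, 0.356, 0],
  [0, 0, 0, -0.9],
  [0, 0, 0, -0.9],
  [0, 0, 0, -0.9],
  [0, 0, 0, -0.9],
], jaw=0.3)

```text
t: 2.65
eef_pos: [463.6, -64.0, 334.4]
tcp_rot: [2.331, 1.57, 2.544]
ft_force: [0.3, 0.6, 0.0]
opening: 0.7
```

```bash
python3 w.py 463.8 -64.6 167 102
python3 - <<'E'
from h import *
st=state();im=read_camera("wrist");cv2.imwrite("pics/c_w.png",im[:,:,::-1])
import pickle;pickle.dump(st,open("c.pkl","wb"))
print(proj("wrist",[[463.8,-64.6,186],[463.8,-64.6,140]],st))
E
```

```text
tool x [-0.  0. -1.] y ang 102.19  turn(tool x, units of 8deg)  0.024
shift units of 50 (tool xyz): [ 3.349e+00 -1.300e-02  3.000e-03] J6 -2.062
[[321.74872972 186.79263585]
 [321.78522714 177.8750287 ]]
```

View pics/c_w.png

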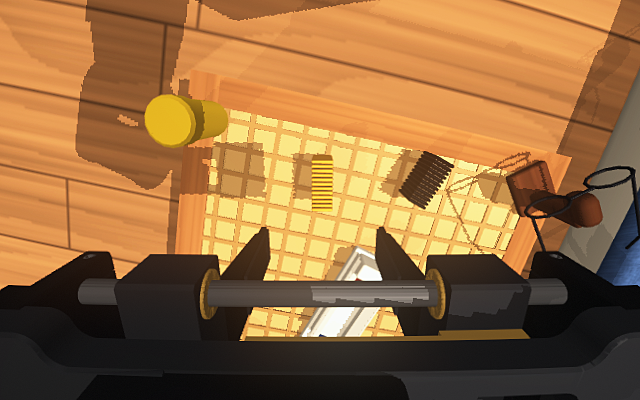

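>>> step_arm([
  [0.85, 0, 0, 0.024],
  [0.85, -0.013, 0, 0],
  [0.85, 0, 0, 0],
  [0.6, 0, 0, 0],
  [0.2, 0, 0, 0],
  [0, 0, 0, 0],
  [0, 0, 0, 0],
])

```text
t: 3.58
eef_pos: [464.4, -64.8, 168.2]
tcp_rot: [-0.433, 1.569, -0.227]
ft_force: [0.7, -0.7, -0.1]
opening: 0.7
```

```bash
python3 w.py 463.8 -64.6 167 102
python3 - <<'E'
from h import *
st=state();im=read_camera("wrist");cv2.imwrite("pics/d_w.png",im[:,:,::-1])
E
```

```text
tool x [ 0.002 -0.    -1.   ] y ang 101.75  turn(tool x, units of 8deg)  -0.031
shift units of 50 (tool xyz): [ 0.023  0.006 -0.011] J6 -2.056
```

View pics/d_w.png

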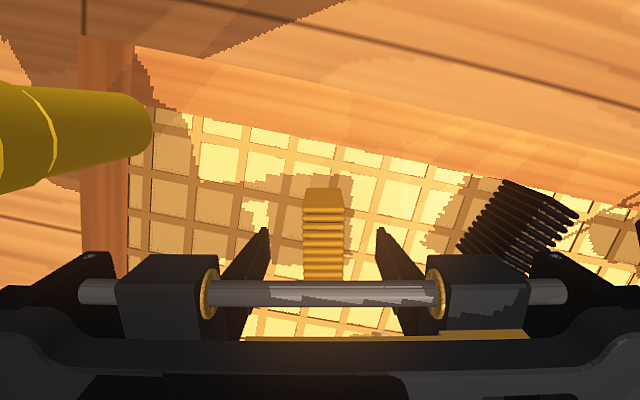

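Run:
```python
from h import *
st=state()
print(proj("wrist",pose(463.8,-64.6,140,np.radians(12),[[-30,12,46],[-30,-12,46],[-30,12,0],[-30,-12,0]]),st))
im=cv2.imread("pics/d_w.png");cv2.imwrite("pics/d_c.png",cv2.resize(im[160:290,260:390],None,fx=4,fy=4))
```

```text
[[345.07315244 206.89527265]
 [300.53016067 207.00872241]
 [340.15766474 186.10227528]
 [305.27534264 186.19461999]]
```

View pics/d_c.png

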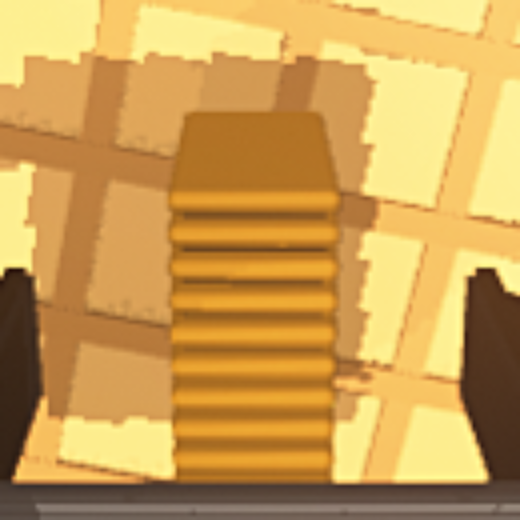

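>>> step_arm([
  [0.02, 0.006, -0.01, -0.03],
  [0, 0, 0, 0],
  [0, 0, 0, 0],
  [0, 0, 0, 0],
  [0, 0, 0, 0],
  [0, 0, 0, 0],
], jaw=1)

```text
t: 4.38
eef_pos: [463.3, -64.4, 166.1]
tcp_rot: [1.249, 1.571, 1.459]
ft_force: [0.9, -0.7, -0.2]
opening: 0.252
```

>>> step_arm([
  [-0.4, 0, 0, 0],
  [-0.8, 0, 0, 0],
  [-0.5, 0, 0, 0],
  [0, 0, 0, 0],
])

```text
t: 4.88
eef_pos: [463.8, -64.6, 252.4]
tcp_rot: [-0.468, 1.568, -0.258]
ft_force: [-0.5, 0.7, -1.6]
opening: 0.252
```

Run:
```python
from h import *
from w import rel
x,y,z=pose(629.1,8.4,0,np.radians(164.1),[-15,0,0])[0]; print(x,y)
rel([x,y,252],74.1)
im=read_camera("scene");cv2.imwrite("pics/e_s.png",cv2.resize(im[100:330,200:460],None,fx=2.6,fy=2.6)[:,:,::-1])
```

```text
643.5261196432382 4.290611719613511
tool x [ 0.003 -0.001 -1.   ] y ang 102.02  turn(tool x, units of 8deg)  3.49
shift units of 50 (tool xyz): [0.018 0.599 3.803] J6 -2.06
```

View pics/e_s.png

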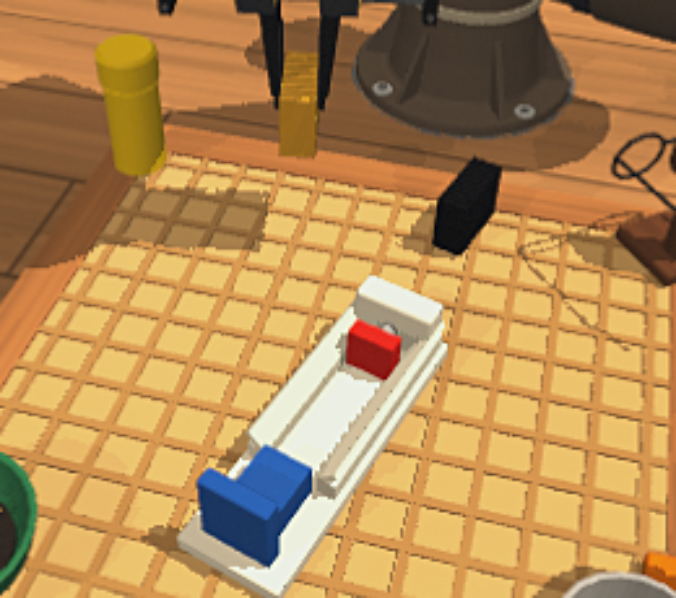

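>>> step_arm([
  [0, 0.12, 0.76, 0],
  [0, 0.12, 0.76, 0],
  [0, 0.12, 0.76, 0],
  [0, 0.12, 0.76, 0],
  [0, 0.12, 0.76, 0],
  [0, 0, 0, 0.9],
  [0, 0, 0, 0.9],
  [0, 0, 0, 0.9],
  [0, 0, 0, 0.79],
  [0, 0, 0, 0],
])

```text
t: 6.18
eef_pos: [642.5, 4.4, 249.4]
tcp_rot: [-2.99, 1.568, 3.016]
ft_force: [-0.0, -0.3, -1.2]
opening: 0.251
```

Run:
```python
from h import *
from w import rel
st=state(); rel([643.5,4.3,179],74.1,st); print(st['eef_pos'])
im=read_camera("wrist");cv2.imwrite("pics/f_w.png",im[:,:,::-1])
im=read_camera("scene");cv2.imwrite("pics/f_s.png",cv2.resize(im[100:330,200:460],None,fx=3,fy=3)[:,:,::-1][:600])
im=read_camera("top");cv2.imwrite("pics/f_t.png",cv2.resize(im[60:210,240:380],None,fx=4,fy=4)[:,:,::-1])
print(proj("top",pose(629.1,8.4,140,np.radians(164.1),[[30,-16,43],[30,16,43]])))
```

```text
tool x [-0.002  0.    -1.   ] y ang 74.14  turn(tool x, units of 8deg)  0.005
shift units of 50 (tool xyz): [1.408 0.003 0.023] J6 -1.39
[642.51612834   4.44782401 249.41369029]
[[286.75574166 158.97520485]
 [306.18703853 164.16246364]]
```

View pics/f_w.png

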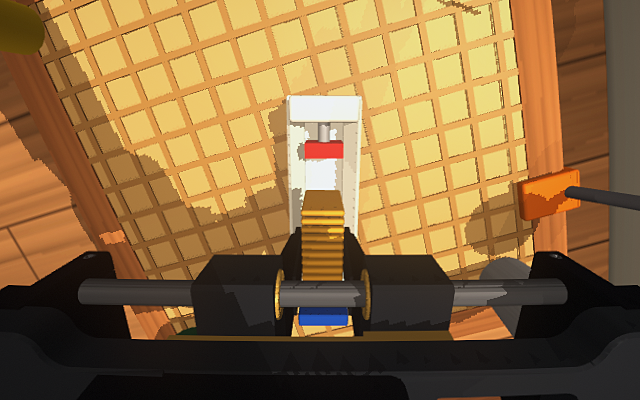

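View pics/f_s.png

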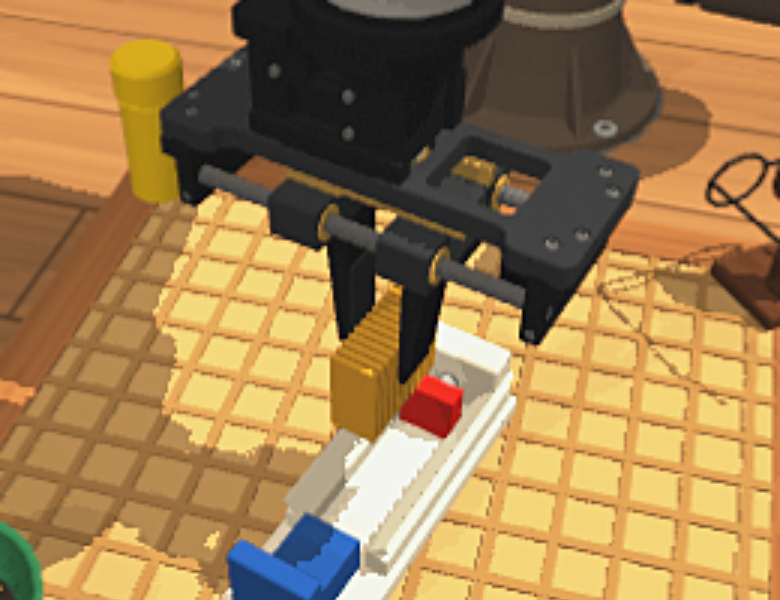

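View pics/f_t.png

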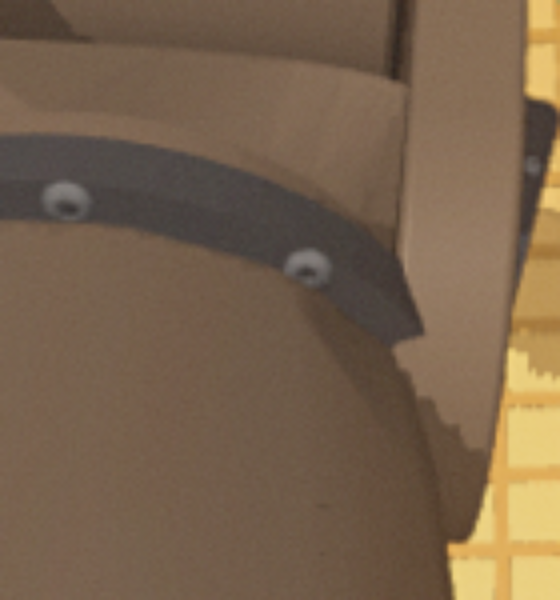

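Run:
```python
from h import *
im=cv2.imread("pics/f_w.png");cv2.imwrite("pics/f_c.png",cv2.resize(im[85:245,270:375],None,fx=5,fy=5,interpolation=cv2.INTER_CUBIC)[:600])
st=state()
L=[[30,-16,43],[30,16,43],[80,-33,12],[80,33,12]]
print(proj("wrist",pose(629.1,8.4,140,np.radians(164.1),L),st))
```

```text
[[342.69244666 157.80684492]
 [302.84194038 157.66865681]
 [361.30549818  94.67475858]
 [284.58285038  94.40158994]]
```

View pics/f_c.png

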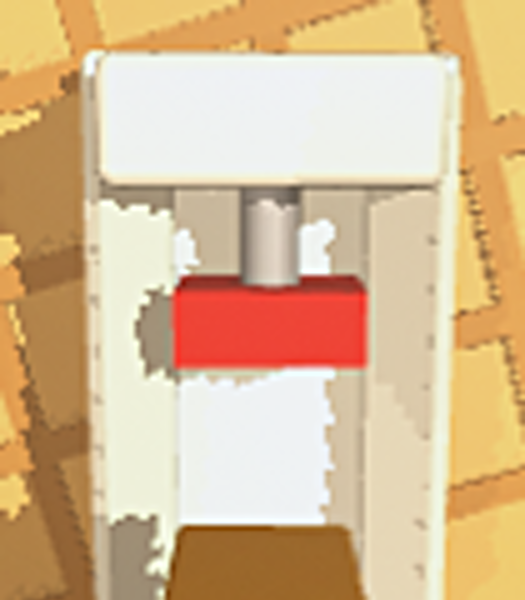

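>>> step_arm([
  [0.4, 0.022, 0.01, 0],
  [0.4, 0, 0, 0],
  [0.3, 0, 0, 0],
  [0.2, 0, 0, 0],
  [0.1, 0, 0, 0],
  [0.03, 0, 0, 0],
  [0, 0, 0, 0],
])

```text
t: 7.2
eef_pos: [643.8, 5.4, 180.0]
tcp_rot: [0.346, 1.57, 0.069]
ft_force: [-0.3, -0.7, -0.9]
opening: 0.25
```

Run:
```python
from h import *
st=state(); print(st['eef_pos'],st['ft_force'])
im=read_camera("wrist");cv2.imwrite("pics/g_w.png",cv2.resize(im[80:280,220:430],None,fx=3,fy=3)[:,:,::-1])
im=read_camera("scene");cv2.imwrite("pics/g_s.png",cv2.resize(im[180:350,240:400],None,fx=3.5,fy=3.5)[:,:,::-1])
```

```text
[643.82699511   5.35274245 179.98388616] [-0.34263333 -0.65321132 -0.94341627]
```

View pics/g_w.png

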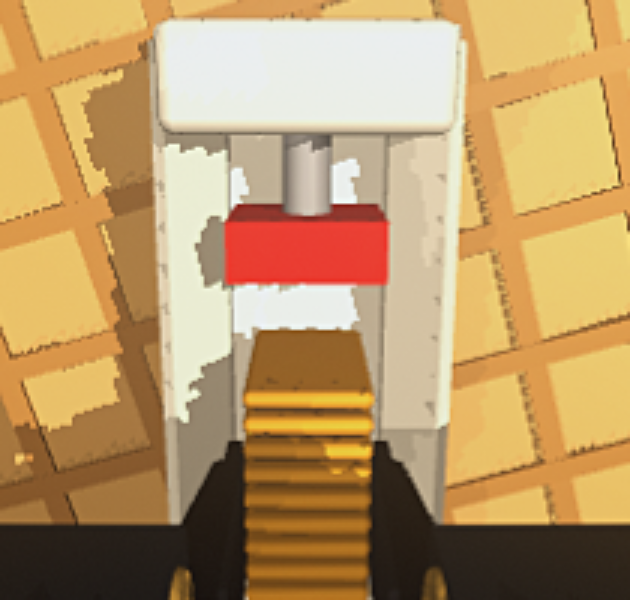

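View pics/g_s.png

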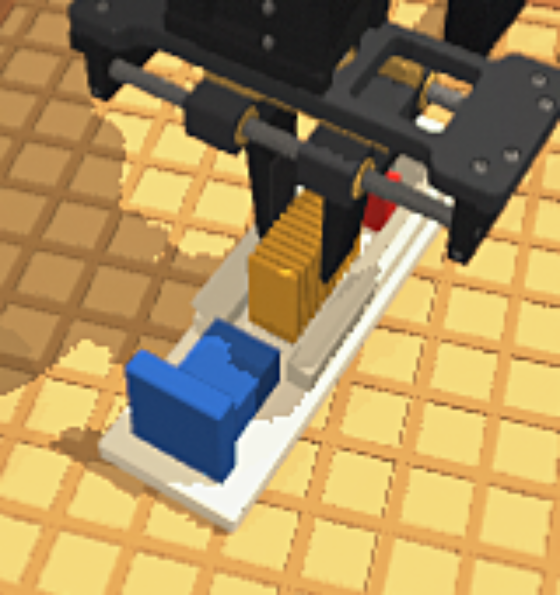

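>>> step_arm([
  [0.01, 0, 0, 0],
])

```text
t: 7.42
eef_pos: [643.8, 5.4, 179.5]
tcp_rot: [0.338, 1.57, 0.061]
ft_force: [0.5, -0.2, -1.0]
opening: 0.249
```

>>> step_arm([
  [0, 0, 0, 0],
  [0, 0, 0, 0],
  [0, 0, 0, 0],
  [0, 0, 0, 0],
], jaw=0.5)

```text
t: 7.92
eef_pos: [643.7, 5.4, 179.1]
tcp_rot: [1.162, 1.571, 0.885]
ft_force: [0.1, 0.6, -0.1]
opening: 0.498
```

>>> step_arm([
  [-0.3, 0, 0, 0],
  [-0.6, 0, 0, 0],
  [-0.8, 0, 0, 0],
  [0, 0, 0, 0],
])

```text
t: 8.43
eef_pos: [644.7, 5.3, 268.4]
tcp_rot: [0.2, 1.564, -0.078]
ft_force: [0.6, -0.6, -0.6]
opening: 0.503
```

Run:
```python
from h import *
from w import rel
st=state(); print(st['eef_pos'],st['ft_force'])
x,y,z=pose(629.4,9.4,0,np.radians(164.1),[-145,0,0])[0]; rel([x,y,262],74.1)
im=read_camera("wrist");cv2.imwrite("pics/h_w.png",cv2.resize(im[80:340,200:450],None,fx=2.3,fy=2.3)[:,:,::-1])
im=read_camera("scene");cv2.imwrite("pics/h_s.png",cv2.resize(im[180:350,240:400],None,fx=3.5,fy=3.5)[:,:,::-1])
```

```text
[644.74784487   5.27970963 268.39249203] [ 0.58575271 -0.58424114 -0.57106444]
tool x [ 0.006 -0.001 -1.   ] y ang 74.1  turn(tool x, units of 8deg)  -0.0
shift units of 50 (tool xyz): [ 0.144 -0.005  2.581] J6 -1.388
```

View pics/h_w.png

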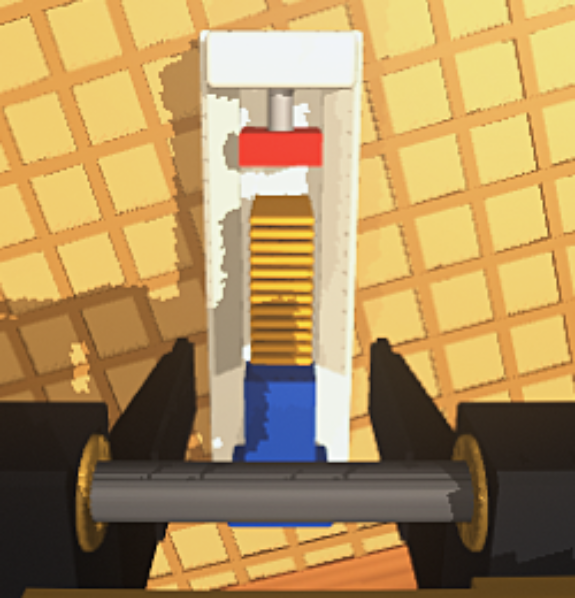

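View pics/h_s.png

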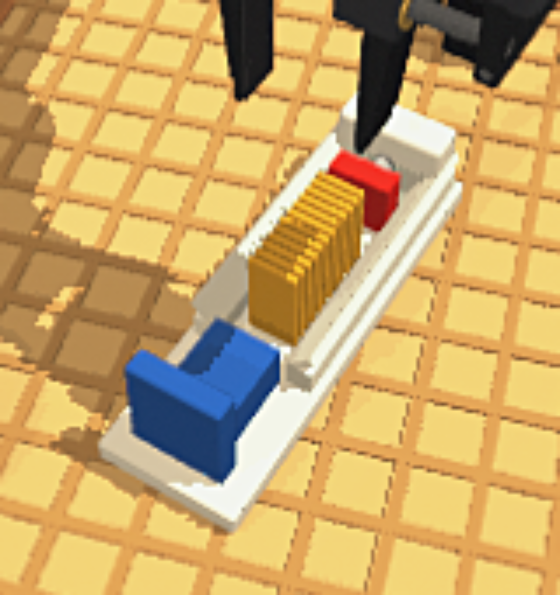

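>>> step_arm([
  [0, 0, 0.8, 0],
  [0, 0, 0.8, 0],
  [0, 0, 0.8, 0],
  [0, 0, 0.18, 0],
  [0, 0, 0, 0],
], jaw=1)

```text
t: 9.15
eef_pos: [767.4, -30.0, 262.7]
tcp_rot: [-3.045, 1.569, 2.961]
ft_force: [-0.5, 1.5, 0.5]
opening: 0.035
```

>>> step_arm([
  [0.6, 0, 0, 0],
  [0.7, 0, 0, 0],
  [0.4, 0, 0, 0],
  [0.16, 0, 0, 0],
  [0, 0, 0, 0],
  [0, 0, 0, 0],
])

```text
t: 9.9
eef_pos: [768.0, -29.9, 172.5]
tcp_rot: [0.192, 1.569, -0.086]
ft_force: [-0.1, 0.4, 1.2]
opening: 0.004
```

```bash
cat > loc.py <<'E'
from h import *
st=state(); p=st['eef_pos']-[629.4,9.4,140]; a=np.radians(164.1)
print("local",(p@np.array([[np.cos(a),-np.sin(a),0],[np.sin(a),np.cos(a),0],[0,0,1]])).round(1),st['ft_force'].round(1),st['opening'])
E
python3 loc.py
python3 - <<'E'
from h import *
im=read_camera("wrist");cv2.imwrite("pics/i_w.png",im[:,:,::-1])
im=read_camera("scene");cv2.imwrite("pics/i_s.png",cv2.resize(im[150:380,180:440],None,fx=2.5,fy=2.5)[:,:,::-1])
E
```

```text
local [-144.    -0.2   32.5] [-0.1  0.4  1.2] 0.0037485321396242173
```

View pics/i_w.png

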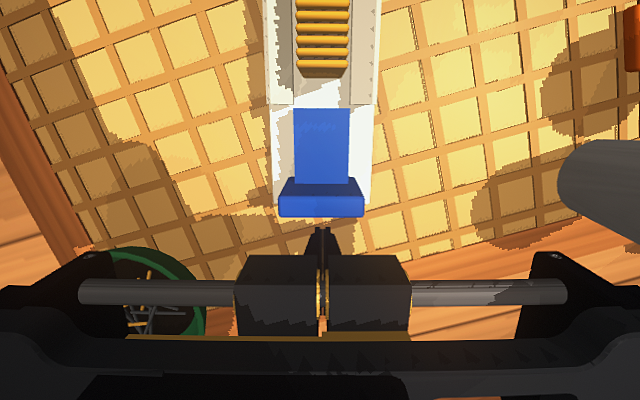

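View pics/i_s.png

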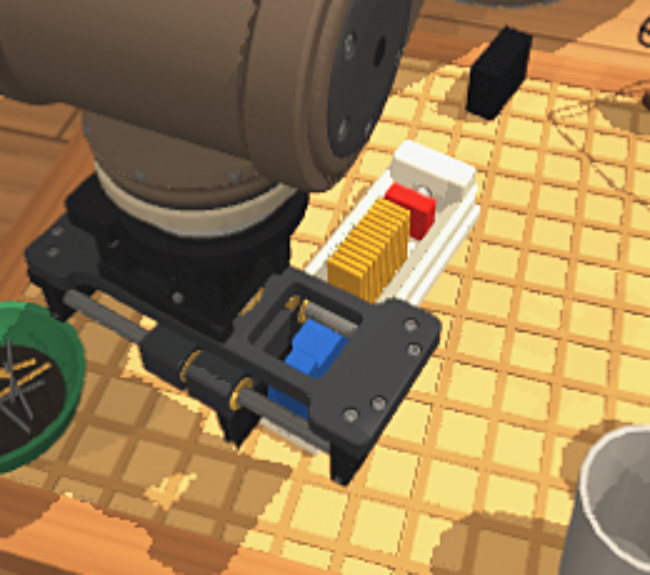

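>>> step_arm([
  [0, 0, -0.2, 0],
  [0, 0, -0.2, 0],
  [0, 0, -0.2, 0],
  [0, 0, -0.2, 0],
  [0, 0, -0.2, 0],
  [0, 0, 0, 0],
])

```text
t: 10.75
eef_pos: [719.0, -16.0, 171.5]
tcp_rot: [0.449, 1.57, 0.171]
ft_force: [0.3, -0.5, -0.3]
opening: 0.006
```

```bash
python3 loc.py
python3 - <<'E'
from h import *
im=read_camera("wrist");cv2.imwrite("pics/j_w.png",cv2.resize(im[0:260,220:430],None,fx=2.3,fy=2.3)[:,:,::-1])
E
```

```text
local [-93.1  -0.1  31.5] [ 0.3 -0.5 -0.3] 0.00604819967254091
```

View pics/j_w.png

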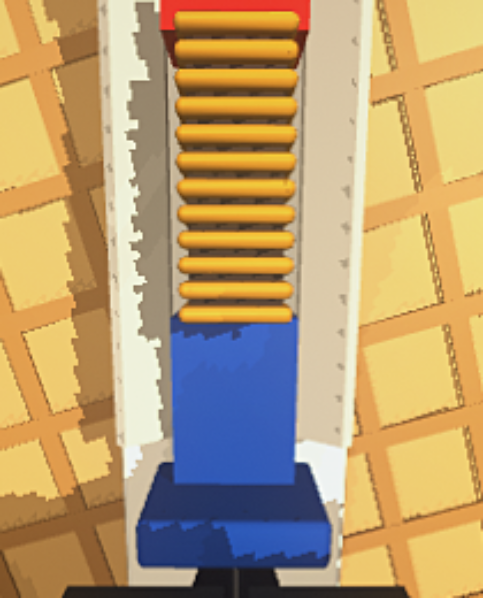

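>>> step_arm([
  [0, 0, -0.08, 0],
  [0, 0, -0.08, 0],
  [0, 0, -0.04, 0],
  [0, 0, 0, 0],
])

```text
t: 11.3
eef_pos: [711.1, -13.8, 171.6]
tcp_rot: [0.167, 1.568, -0.111]
ft_force: [6.9, -1.4, -0.3]
opening: 0.006
```

```bash
python3 loc.py
python3 - <<'E'
from h import *
im=read_camera("wrist");cv2.imwrite("pics/k_w.png",cv2.resize(im[0:260,220:430],None,fx=2.3,fy=2.3)[:,:,::-1])
E
```

```text
local [-84.9  -0.1  31.6] [ 6.9 -1.4 -0.3] 0.0064857206376717855
```

View pics/k_w.png

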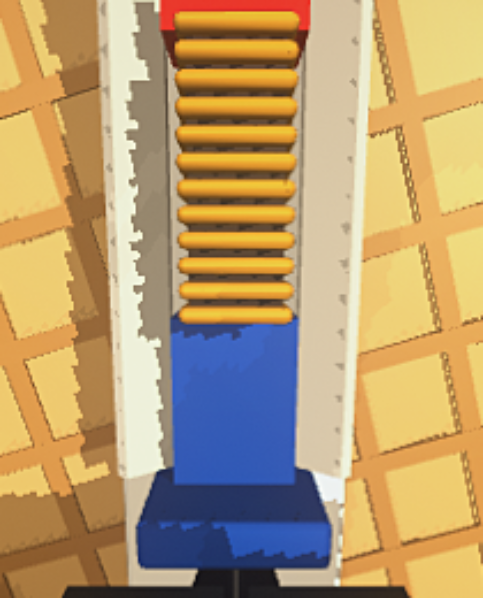

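>>> step_arm([
  [0, 0, -0.04, 0],
  [0, 0, -0.02, 0],
  [0, 0, 0, 0],
])

```text
t: 11.72
eef_pos: [709.7, -13.4, 171.8]
tcp_rot: [0.135, 1.564, -0.143]
ft_force: [16.0, -3.6, -4.3]
opening: 0.007
```

```bash
python3 loc.py
```

```text
local [-83.5  -0.1  31.8] [16.  -3.6 -4.3] 0.00732057112035261
```

>>> step_arm([
  [0, 0, -0.03, 0],
  [0, 0, 0, 0],
])

```text
t: 11.98
eef_pos: [709.6, -13.4, 171.9]
tcp_rot: [0.123, 1.56, -0.155]
ft_force: [22.7, -4.7, -6.8]
opening: 0.003
```

```bash
python3 loc.py
```

```text
local [-83.4  -0.   31.9] [22.7 -4.7 -6.8] 0.0031342692625532273
```

Hard stop reached (the force rises, the position does not). Back off and retreat up and away.

>>> step_arm([
  [0, 0, 0.1, 0],
  [0, 0, 0.3, 0],
  [0, 0, 0.3, 0],
  [-0.5, 0, 0, 0],
  [-0.8, 0, 0, 0],
  [-0.8, 0, 0, 0],
  [-0.8, 0, 0, 0],
  [0, 0.6, 0, 0],
  [0, 0.8, 0, 0],
  [0, 0.8, 0, 0],
  [0, 0.8, 0, 0],
  [0, 0, 0, 0],
])

```text
t: 13.48
eef_pos: [780.2, 125.3, 315.2]
tcp_rot: [-3.079, 1.569, 2.929]
ft_force: [-0.4, -0.6, 0.6]
opening: 0.005
```

Run:
```python
from h import *
print(state()['eef_pos'],state()['ft_force'])
T=read_camera("top")
cv2.imwrite("pics/l_t.png",T[:,:,::-1])
cv2.imwrite("pics/l_tc.png",cv2.resize(T[60:205,255:360],None,fx=4,fy=4,interpolation=cv2.INTER_CUBIC)[:,:,::-1])
im=read_camera("scene");cv2.imwrite("pics/l_s.png",cv2.resize(im[150:350,220:420],None,fx=3,fy=3)[:,:,::-1])
D=(629.4,9.4,140,np.radians(164.1))
print("pred tab top outer, rail 0:",(proj("top",pose(*D,[[-72,-22,62],[-72,22,62]]))-[255,60])*4)
print("pred strip top x=12:",(proj("top",pose(*D,[[12-30,-12,58],[12-30,12,58],[42,-12,58],[42,12,58]]))-[255,60])*4)
```

```text
[780.18256538 125.27478313 315.23819011] [-0.38498291 -0.59019423  0.56695086]
pred tab top outer, rail 0: [[176.26746725 134.51323168]
 [284.74336071 162.66202016]]
pred strip top x=12: [[164.45808581 273.48205393]
 [223.73622068 289.09128091]
 [123.02440084 419.9222208 ]
 [182.74113547 435.89996748]]
```

View pics/l_tc.png

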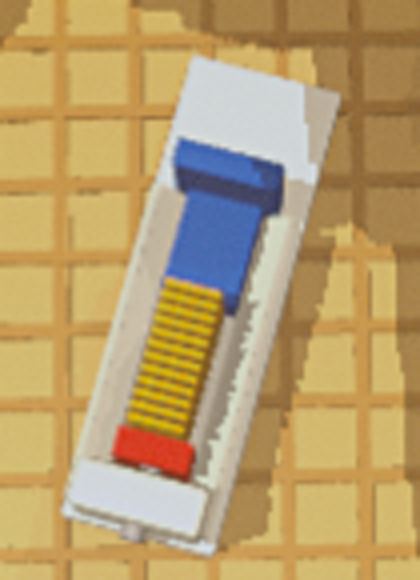

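View pics/l_s.png

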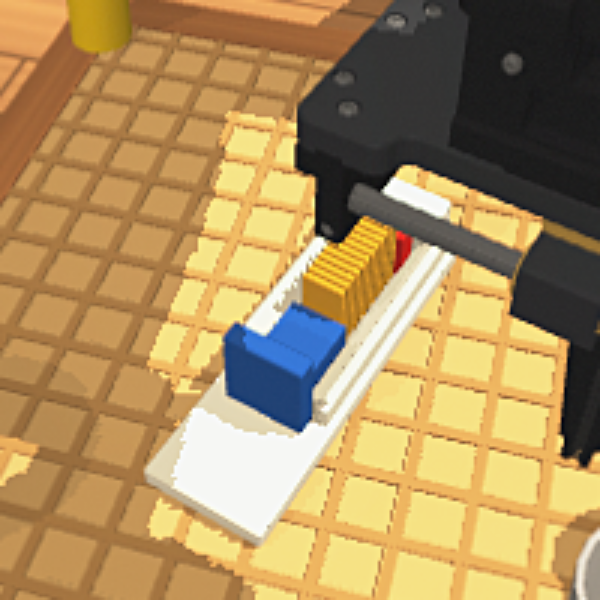

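```bash
python3 -c "
from cell import *
print(state()['t'],job_done())"
```

```text
the job is handed in; nothing more can be done
13.575 None
```

The dispenser is refilled and the job is handed in, at t = 13.6 s. I gripped the brass strip across its width, stood it upright in the open channel, then pushed the blue rail in with the closed fingers until it stopped. At the stop the force rose from 7 to about 23 N while the position stayed put.

My last checks, from the camera pictures after the arm had backed away:
- **Rail:** the tab's edge lies where it should with the rail home, to about 1 mm.
- **Strip:** it stands upright and in line between the rail and the follower. Its centre is about 11 mm past the dispenser's origin, where 5 to 20 mm is wanted.
- **Robot:** it touches nothing, and the wrist force reads about zero.
- **Black strip:** the arm never went near it. I saw it in place just before the push, but did not measure it again at the end.

No check failed. The early measurements disagreed slightly in two places:
- The strip's length came out as 57 mm instead of 60 mm, and I did not correct for this because the strip's position was confirmed in the wrist camera before the grip.
- The dispenser's centre line was about 1 mm off between the top and wrist cameras, and I shifted the strip by that much before lowering it.

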